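# Bring the slide out of the dryer and present its label end

### The arm

A 7-joint arm with a two-finger parallel gripper is mounted at the origin on the work surface. World frame = base frame: x ahead of the robot, y to its left, z up, the work surface at z = 0. Lengths are in mm, angles in rad, forces in N, time in s.
With the tool pointing down it reaches from about 400 to 900 mm from the base axis. Payload 5.6 kg.
Tool frame: the origin (TCP) lies midway between the tips of the shut fingers; the grasp point (between the pads) lies 19 mm behind it; z points along the fingers, y is the line along which they close (so a half turn about z gives the same grasp; the last joint's range is limited). The gripper opens to 92 mm and grips with 3 to 60 N. Pads are 20 mm wide; open, the fingers measure 128 mm over their backs; the gripper's body (75 mm by 189 mm) begins 69 mm behind the grasp point.
Start: joints at [-1.308, 0.468, -0.012, 1.603, 0.006, 1.071, -0.056], TCP at [195.728, 619.838, 214.592] pointing down, gripper open.
Joint ranges: [-2.53, 2.53], [-0.31, 2.02], [-1.57, 1.55], [0.28, 2.44], [-1.29, 4.43], [0.15, 1.84], [-2.92, 2.92]. Speed limits (rad/s): [2.57, 2.57, 3.14, 3.14, 3.14, 3.14, 3.14].

### API

Orientations are given as a rotation vector (axis times angle).
In Python, from cell import robot, grip, kin, viewer gives the robot as it stands. Calls block until the motion is done:
- robot.movep(position, orientation): joint-space move of the TCP to a pose.
- robot.servo_line(position, feed=150, rotation=None): straight line of the TCP; rotation=None keeps the orientation; feed is the mean speed in mm/s.
- robot.goto_joints(angles): joint-space move.
- grip(opening, newtons=None): opening from 0.0 (shut) to 1.0 (fully open); newtons is the grip in N (None keeps the last); returns when the fingers have stopped.
- robot.hold(seconds).
- kin.ik(position, orientation): joint angles nearest the present ones, or None.
- robot.observe(): the state.
- viewer.read_camera(name): name is "scene" or "top" or "wrist"; returns the picture (400x640x3 uint8, red, green, blue); there is no depth.
- viewer.camera_info(name): a dict with "camera_matrix" (3x3 intrinsics, pixels), "R" (3x3) and "t" (3): a world point X has camera coordinates R X + t. Camera axes: x right, y down, z forward; pixel columns grow to the right and rows downward; lengths in mm; the calibration is good to about 2 mm. A picture is of the moment at which its call begins: read the wrist's pose just before it. camera_info takes no time and is no camera call; for the wrist camera it gives the pose at the moment of the call.
A pose or a line that the arm cannot do raises robot.IKError and nothing moves.
- robot.job_done(): hands the job in; it is judged then, once.
Trained networks look in the newest picture that a camera, given by its name, has taken for a name from the list of things; names that differ only in an ending like _2 or _b are one class to them, and where a whole thing is asked for, a point or a joint stands for the part that bears it (a point fixed in the world has none). Each returns a list of dicts, best first, with "confidence" (0 to 1); they miss things now and then, are a little off and sometimes report something else, mostly with a low value. They report only what shows in the picture. A call takes as long as a camera call. They do not tell look-alikes from the thing itself.
- viewer.silhouettes(name, camera): "mask" (400x640 bool, what is visible of it).
- viewer.pinpoint(name, camera): "at" ([x, y, z] in mm, in the coordinates of the camera as it stood for that picture, good to about 4 mm: a listed point, or the origin of a listed thing).
The state is a dict: "t": time; "joints": joint angles; "joint_velocities": joint speeds; "joint_torque": joint torques, N m; "tcp_pos": TCP position; "tcp_rot": TCP orientation; "contact_force": force on the tool from outside, world axes, zero at the start; "wrist_torque": the same for the moment, N m; "grip_width": opening from 0.0 (shut) to 1.0 (fully open); "grip_force": force on a finger pad.
Only numpy, scipy, OpenCV 4.12 (cv2) and the standard library are available. Lean on these libraries where they do the work, as an engineer would, in place of code of your own. Each camera call takes 0.05 s, during which the arm holds its last target. There are 200 camera calls.

### The job

Push the slide carrier along its rail by the orange post, out from under the clear dryer hood, until it clicks into the next station; only then pick the thick glass slide off its pad, leaving the carrier clicked in. Find the slide's frosted label end by the small corner notch and finish holding the slide still in the gripper, about 100 mm above the middle of the lit viewer, upper face still up, sloped about 40 degrees lengthwise with the frosted end high and no sideways lean. Do not drop it, put it down or let go, and leave the tube rack, amber bottle and specimen jar where they stand.

Things in the scene. Friction and masses are not known exactly. Their poses are not given: they have to be found in the camera images.
- rail: Fixed rail unit: grey base 100 (x) x 330 (y) x 10 mm, two steel bars, their top 18 mm above the counter. Origin: middle of its underside, on the counter; +y is the way the carrier is pushed, z up. It is turned up to 17 degrees either way. First station at y = -70 mm, next station at y = +70 mm (orange marks), stops at both ends.
- hood_top (a point): Middle of the roof of the clear fixed hood with white edges over the first station, 85 mm above the counter. Along the rail's axes it reaches 54 mm in x and 56 mm in y either way; open towards +y. Its wall on the -x side begins 30 mm up: the carrier's arm passes below. A white blower 70 mm high stands at its +x side, to 84 mm from the middle.
- carrier (a joint): How far the carrier (0.4 kg) has been pushed along the rail's +y, m. 0 = clicked in at the first station (start), 0.140 = clicked in at the next, end stop at 0.175. A spring ball clicks over ribs 6 mm either side of each station: 4 to 6 N to push in or out, about 1 N in between; once over the rib it pulls the carrier to within about 2 mm of the station.
- push_post (a point): Centre of the top of the carrier's upright orange post: 14 mm in diameter, top 70 mm and foot 24 mm above the counter. It stands on a low arm (22 mm wide, top 24 mm above the counter), 92 mm to the rail's -x (robot's side) of the pad, outside the hood, and moves with the carrier.
- pad_top (a point): Centre of the top of the black rubber pad under the slide, 44 mm above the counter. Pad: round, 20 mm in diameter and 20 mm high, in the middle of the carrier's dark blue plate (84 x 84 mm, top 24 mm above the counter): 20 mm of free room under the slide's edges.
- slide: Thick glass slide 76 (x) x 32 (y) x 5 (z) mm, 30 g, pale green. Lies flat on the pad, upper face up, within 5 mm of its centre, turned any way round. Origin: middle of its underside; z out of its upper face. Its +x end, the last 22 mm, is frosted (whiter): the label end. An 8 x 8 mm square notch is cut from the +x, +y corner; other corners are whole. Grip it across its 32 mm width.
- slide_notch (a point): Middle of the 8 x 8 mm corner notch of the slide, 34 mm towards the frosted end from the slide's middle and 12 mm to the side, at half thickness.
- viewer: Lit slide viewer, a fixed grey box 130 x 130 x 30 mm with a bright white panel 108 x 108 mm on top. Origin: middle of its underside, on the counter.
- viewer_top (a point): Middle of the lit panel's top, 30 mm above the counter.
- tube_rack: White rack 60 x 180 mm, 87 mm high, with blood tubes with coloured caps. Leave alone. Origin: middle of its underside.
- reagent: Amber bottle, 48 mm in diameter, 100 mm high. Leave alone. Origin: middle of its underside.
- jar: White specimen jar with a yellow cap, 54 mm in diameter, 70 mm high. Leave alone. Origin: middle of its underside.
Not all that is in view belongs to the job. Of the things shaped like the viewer, the grey one is meant.

How it is judged:
By the outcome, as a careful person would: the job done as asked, in the order asked, and still so for the second after the job is handed in, while the arm keeps its last pose, push and grip.
It also fails if it takes over 54 s, if anything falls off the work surface, if the arm or the gripper's body presses on something with over 40 N, if the wrist force passes 120 N, or if a joint passes its speed limit or range.

## Working session

There is one attempt and no reset: what is moved stays moved. The work goes in short steps, each a Python script; the robot and the scene stay as the last script left them, time stands still between calls to the robot, and variables do not carry over. Pictures are saved under pics/ and viewed, at most 10 in all, crops included, and the job is handed in when it is done.

```bash
ls; mkdir -p pics
cat > h.py <<'E'
import numpy as np, cv2
from cell import robot, grip, kin, viewer
from scipy.spatial.transform import Rotation as Rn
def shot(cam,fn=None):
    ci=viewer.camera_info(cam); im=viewer.read_camera(cam)
    if fn: cv2.imwrite('pics/'+fn,im[:,:,::-1])
    return ci,im
def pin(name,cam,ci):
    out=[]
    for d in viewer.pinpoint(name,cam):
        X=np.array(ci['R']).T@(np.array(d['at'])-np.array(ci['t'])); out.append((round(d['confidence'],2),X.round(1).tolist()))
    return out
def ray(ci,uv,z):
    K=np.array(ci['camera_matrix']);R=np.array(ci['R']);t=np.array(ci['t'])
    C=-R.T@t; d=R.T@np.linalg.solve(K,[uv[0],uv[1],1.]); return C+d*(z-C[2])/d[2]
def proj(ci,X):
    p=np.array(ci['camera_matrix'])@(np.array(ci['R'])@np.array(X,float)+np.array(ci['t'])); return p[:2]/p[2]
E
python3 - <<'E'
from h import *
for c in ['top','scene']:
    ci,im=shot(c,c+'1.png')
    print(c,'C',(-np.array(ci['R']).T@np.array(ci['t'])).round())
    for n in ['rail','hood_top','push_post','pad_top','slide','slide_notch','viewer_top','tube_rack','reagent','jar']:
        print(n,pin(n,c,ci)[:3])
o=robot.observe();print(o['t'],o['tcp_rot'],o['grip_width'])
E
```

```text
pics
top C [ 248.   33. 1408.]
rail [(0.65, [555.1, -153.9, -0.4])]
hood_top [(0.59, [576.0, -221.3, 81.9])]
push_post [(0.45, [488.1, -245.7, 70.6])]
pad_top []
slide []
slide_notch []
viewer_top [(0.89, [565.4, 501.6, 27.8]), (0.84, [373.8, 388.0, 26.1]), (0.73, [369.9, 118.1, 31.3])]
tube_rack [(0.72, [756.5, 20.2, -1.4])]
reagent [(0.69, [710.3, 282.2, -3.5])]
jar [(0.69, [323.0, -411.3, 3.9])]
scene C [1548.  199.  765.]
rail [(0.69, [561.2, -151.1, 0.0])]
hood_top [(0.7, [580.7, -225.9, 85.5])]
push_post []
pad_top []
slide []
slide_notch []
viewer_top [(0.87, [568.7, 259.5, 36.6]), (0.71, [368.3, 118.2, 33.9]), (0.7, [379.6, 387.6, 34.9])]
tube_rack [(0.75, [756.7, 28.3, -2.0])]
reagent [(0.82, [711.8, 282.9, 2.7])]
jar [(0.52, [322.6, -411.6, -0.6])]
1.1 [ 4.78542504e-01  3.10487681e+00 -2.15815535e-05] 1.0040052993009334
```

View pics/top1.png

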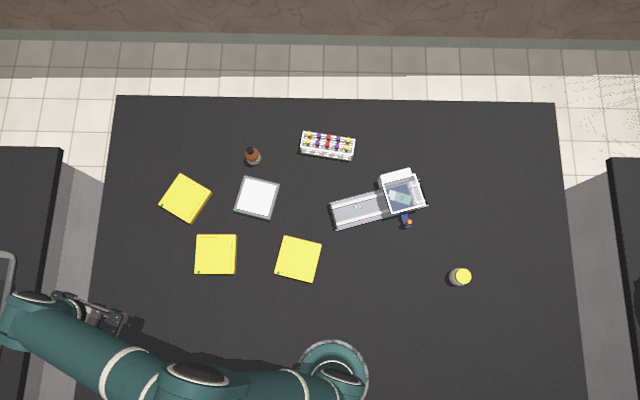

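View pics/scene1.png

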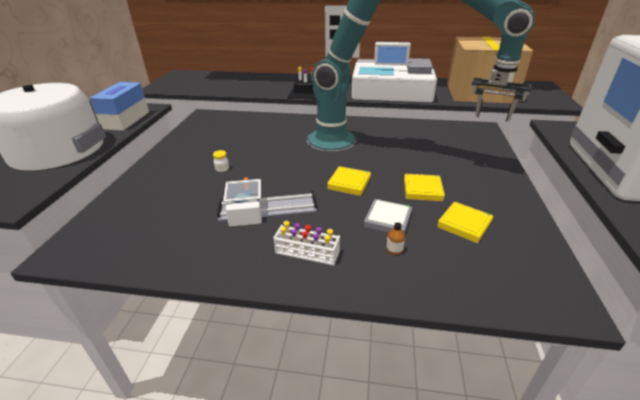

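```bash
cat >> h.py <<'E'
def down(a):
    "tool down, tool y along world angle a (rad)"
    z=np.array([0,0,-1.]);y=np.array([np.cos(a),np.sin(a),0]);x=np.cross(y,z)
    return Rn.from_matrix(np.c_[x,y,z]).as_rotvec()
E
python3 - <<'E'
from h import *
th=np.radians(15.5)
for a in [th+np.pi/2, th-np.pi/2]:
    q=kin.ik([500,-200,380],down(a)); print(q)
rv=min([down(th+np.pi/2),down(th-np.pi/2)],key=lambda r:np.abs(np.array(kin.ik([500,-200,380],r))-robot.observe()['joints']).max())
robot.movep([500,-200,380],rv)
ci,im=shot('wrist','w1.png')
for n in ['rail','hood_top','push_post','pad_top','slide','slide_notch']:
    print(n,pin(n,'wrist',ci)[:3])
print('cam',(-np.array(ci['R']).T@np.array(ci['t'])).round(),robot.observe()['t'], rv)
E
```

```text
[-0.67003588  0.24006256  1.20311826  1.70791451 -0.22931509  1.35161469
  2.41524918]
[-0.74664875  0.30736722  1.34983363  1.71012765 -0.30590794  1.37143931
 -0.64511137]
rail [(0.71, [559.3, -150.7, -1.3])]
hood_top [(0.95, [581.6, -223.8, 86.9])]
push_post [(0.63, [488.9, -245.6, 71.1])]
pad_top [(0.71, [573.0, 259.1, 32.6])]
slide [(0.27, [574.8, 261.6, 0.5])]
slide_notch [(0.41, [487.5, -244.3, 72.2])]
cam [ 573. -181.  550.] 4.5667 [3.11289702 0.42364669 0.        ]
```

View pics/w1.png

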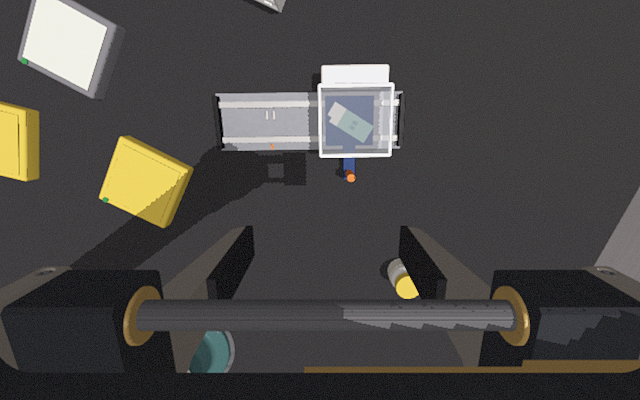

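Run:
```python
from h import *
ci=viewer.camera_info('wrist')
P=[ray(ci,p,10)[:2] for p in [(217,94),(215,152),(403,150),(402,93)]]
c=np.mean(P,0); d=(P[0]+P[1]-P[2]-P[3])/2; th=np.arctan2(-d[0],d[1])
post=ray(ci,(351,177.5),70)
print('rail',c,np.degrees(th),np.linalg.norm(d),'post',post)
th=np.radians(15.7) if abs(np.degrees(th)-15.5)>2 else th
u=np.array([-np.sin(th),np.cos(th)]); x=np.array([np.cos(th),np.sin(th)])
p0=np.array([488.7,-245.7])*.5+post[:2]*.5
print('post from rail', c-92*x-70*u, 'used',p0)
rv=down(th+np.pi/2)
s=p0-42*u
grip(0.0,20)
robot.movep([*s,150],rv)
robot.servo_line([*s,42],feed=120)
f0=np.array(robot.observe()['contact_force'])
k=0
while k<30:
    k+=2; robot.servo_line([*(s+k*u),42],feed=40)
    o=robot.observe(); f=(np.array(o['contact_force'])-f0)[:2]@u
    if abs(f)>1.5: break
print(k,f,o['t'],o['tcp_pos'],f0,o['grip_width'])
np.savez('st.npz',th=th,s=s,k=k,p0=p0,c=c,f0=f0,tcp=o['tcp_pos'])
```

```text
rail [ 556.93691604 -153.99326425] 15.983216248318682 335.5779922782198 post [ 491.65627162 -247.12924207   70.        ]
post from rail [ 487.76831865 -246.61996199] used [ 490.17813581 -246.41462103]
26 -3.1636579271543344 12.325 [ 494.81874417 -262.70959833   42.07129831] [ 1.04355193 -0.23945757  0.81244691] 0.00921807922860028
```

Run:
```python
from h import *
z=np.load('st.npz');th=float(z['th']);s=z['s'];k=int(z['k']);u=np.array([-np.sin(th),np.cos(th)]);f0=z['f0']
for d in [8,20,60,110,125,131,133,135,137,138.5]:
    robot.servo_line([*(s+(k-.5+d)*u),42],feed=60 if d<126 else 30)
    o=robot.observe(); print(d,((np.array(o['contact_force'])-f0)[:2]@u).round(2),o['t'])
ci,im=shot('top')
print(pin('push_post','top',ci),pin('pad_top','top',ci),pin('slide','top',ci), z['p0']+140*u)
```

```text
8 0.59 12.6
20 0.36 12.95
60 -0.47 13.7667
110 0.85 14.75
125 1.18 15.15
131 -3.19 15.5
133 1.08 15.75
135 0.32 16.0
137 1.18 16.25
138.5 0.51 16.5
[(0.77, [444.4, -112.2, 70.8])] [(0.76, [539.0, -83.6, 41.1]), (0.5, [580.1, -222.4, 83.1])] [(0.73, [534.1, -79.8, 44.0])] [ 451.62832942 -111.82668537]
```

Run:
```python
from h import *
z=np.load('st.npz');th=float(z['th']);s=z['s'];k=int(z['k']);u=np.array([-np.sin(th),np.cos(th)])
p=s+(k+120)*u
robot.servo_line([*p,42],feed=80)
robot.servo_line([*p,140],feed=150)
grip(0.6,20)
robot.movep([470,-80,280],down(th+np.pi/2))
ci,im=shot('wrist','w2.png')
for n in ['push_post','pad_top','slide','slide_notch','hood_top','rail']: print(n,pin(n,'wrist',ci)[:3])
m=viewer.silhouettes('slide','wrist')
print([ (d['confidence'],d['mask'].sum()) for d in m])
if m:
    cs,_=cv2.findContours(m[0]['mask'].astype(np.uint8),0,2); c=max(cs,key=cv2.contourArea)
    W=np.array([ray(ci,q,49)[:2] for q in c[:,0,:]],np.float32); r=cv2.minAreaRect(W); print(r, cv2.boxPoints(r).tolist())
    x,y,w,h=cv2.boundingRect(c); x0,y0=max(x-90,0),max(y-60,0)
    print(x0,y0); cv2.imwrite('pics/w2c.png',cv2.resize(im[y0:y+h+60,x0:x+w+90,::-1],None,fx=2.5,fy=2.5,interpolation=cv2.INTER_CUBIC)[:600,:800])
print(robot.observe()['t'])
```

```text
push_post [(0.84, [451.1, -106.5, 74.4])]
pad_top [(0.71, [539.4, -84.4, 43.9])]
slide [(0.8, [535.3, -81.1, 44.4]), (0.59, [572.5, 259.6, -1.0])]
slide_notch [(0.67, [534.7, -45.7, 48.6])]
hood_top [(0.77, [581.6, -220.9, 87.8])]
rail [(0.65, [560.1, -147.0, 1.2])]
[(0.67, np.int64(1085))]
((537.0794067382812, -81.36656951904297), (76.70146942138672, 33.45859909057617), 72.84368133544922) [[509.78179931640625, -113.07601928710938], [541.7516479492188, -122.94563293457031], [564.3770141601562, -49.65711975097656], [532.4071655273438, -39.787506103515625]]
198 137
19.8583
```

View pics/w2c.png

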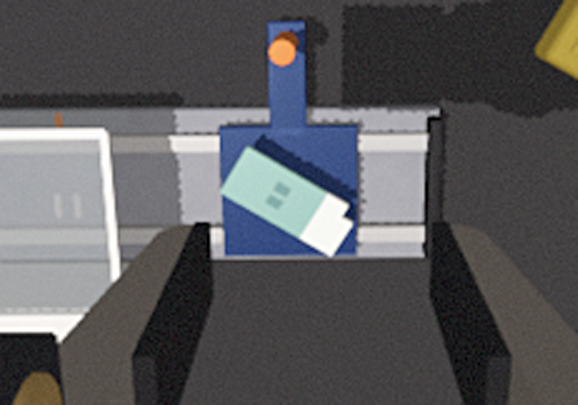

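```bash
cat > plan.py <<'E'
from h import *
C=np.array([537.1,-81.4]); a=np.radians(72.84); ZG=29.
V=np.array([569.,260.])
lo=np.array([-2.53,-.31,-1.57,.28,-1.29,.15,-2.92]);hi=np.array([2.53,2.02,1.55,2.44,4.43,1.84,2.92])
def fin(psi,sg,V,h=130.,dl=0.,t=np.radians(40)):
    sx=np.array([np.cos(t)*np.cos(psi),np.cos(t)*np.sin(psi),np.sin(t)]);sy=np.array([-np.sin(psi),np.cos(psi),0]);sz=np.cross(sx,sy)
    ty=sg*sy;tz=-sz;tx=np.cross(ty,tz)
    # slide origin (underside middle) sits 20 mm - ... behind TCP: TCP = origin - (44-ZG)*sz
    return np.array([*V,h])-(44-ZG)*sz, Rn.from_matrix(np.c_[tx,ty,tz]).as_rotvec()
E
python3 - <<'E'
from plan import *
ci=viewer.camera_info('top');im=viewer.read_camera('top')
print(pin('viewer_top','top',ci))
hsv=cv2.cvtColor(im,cv2.COLOR_RGB2HSV)[170:230,225:290]
m=((hsv[...,1]<40)&(hsv[...,2]>200)).astype(np.uint8)
cs,_=cv2.findContours(m,0,2);c=max(cs,key=cv2.contourArea).astype(np.float32)+[[225,170]]
r=cv2.minAreaRect(np.array([ray(ci,q,30)[:2] for q in c[:,0]],np.float32));print('viewer',r)
for sg in (1,-1):
    q=kin.ik([*C,ZG],down(a+sg*np.pi/2)); q2=kin.ik([*C,180],down(a+sg*np.pi/2))
    print(sg,None if q is None else np.round(q,2),None if q is None else np.minimum(q-lo,hi-q).min().round(2))
    for psi in range(0,360,30):
        q=kin.ik(*fin(np.radians(psi),sg,V))
        if q is not None: print('  ',psi,np.round(q,2),np.minimum(q-lo,hi-q).min().round(2))
print(robot.observe()['joints'])
E
```

```text
[(0.8, [373.0, 388.7, 28.4]), (0.74, [566.3, 503.9, 32.3]), (0.69, [571.8, 259.9, 31.4])]
viewer ((570.8621215820312, 260.847412109375), (111.7541275024414, 110.67181396484375), 76.76925659179688)
1 [ 0.89  0.93 -1.12  1.93  1.03  1.    2.12] 0.45
   0 [-0.65  0.42 -0.05  2.2   1.69  0.44 -0.69] 0.24
   30 [ 0.55  0.94 -1.32  2.2   1.97  0.77  0.1 ] 0.24
   60 [ 0.57  0.75 -1.04  2.09  0.82  0.15  1.67] -0.0
   90 [ 0.7   1.11 -1.32  1.86  0.62  0.68  2.45] 0.25
   120 [ 0.58  1.31 -1.43  1.59  0.63  1.18  2.88] 0.04
   150 [-0.75  1.01  0.88  1.43 -0.98  1.78 -1.79] 0.06
   180 [-0.71  1.    0.66  1.25 -0.62  1.79 -1.57] 0.05
   210 [-0.23  1.01 -0.52  1.14  0.33  1.79 -1.79] 0.05
   240 [-0.3   0.98 -0.6   1.24  0.63  1.78 -1.48] 0.06
   270 [-0.33  0.9  -0.65  1.44  0.88  1.64 -1.2 ] 0.2
   300 [-0.35  0.77 -0.64  1.71  1.09  1.4  -0.95] 0.44
   330 [-0.38  0.6  -0.54  1.97  1.31  1.02 -0.74] 0.47
-1 [ 0.48  0.62 -0.5   1.96  0.47  0.68 -0.61] 0.48
   0 [ 0.18  0.75 -1.09  2.15  1.8   1.01  2.66] 0.26
   30 [ 0.27  0.57 -0.87  2.21  2.14  0.38  2.83] 0.09
   60 [ 0.27  0.55 -0.63  2.11 -1.16  0.21  0.38] 0.06
   90 [ 0.48  0.78 -0.87  1.87 -0.21  0.58 -0.01] 0.43
   120 [ 0.37  0.9  -0.84  1.6  -0.06  1.02  0.26] 0.73
   150 [ 0.21  1.02 -0.85  1.35  0.12  1.42  0.52] 0.42
   180 [ 0.05  1.1  -0.87  1.17  0.33  1.72  0.83] 0.12
   210 [-0.16  1.05 -0.68  1.13  0.43  1.83  1.28] 0.01
   240 [-0.26  1.01 -0.67  1.23  0.67  1.81  1.63] 0.03
   270 [-0.19  1.02 -0.93  1.43  1.06  1.8   1.85] 0.04
   300 [-0.15  0.94 -1.    1.69  1.3   1.63  2.11] 0.21
   330 [-0.03  0.83 -1.04  1.95  1.53  1.37  2.37] 0.47
[ 1.21530977  0.44119664 -1.3878553   1.88102279  0.46431249  1.21342047
  1.52239497]
```

Run:
```python
from plan import *
rv=down(a-np.pi/2)
robot.movep([*C,110],rv)
robot.servo_line([*C,ZG],feed=80)
f=robot.observe()['contact_force']
grip(0.0,20); o=robot.observe(); print(o['grip_width']*92,o['grip_force'],f,o['contact_force'],o['t'])
robot.servo_line([*C,70],feed=60)
robot.servo_line([*C,220],feed=150)
o=robot.observe(); print(o['grip_width']*92,o['grip_force'],o['t'])
ci,im=shot('wrist','w3.png')
for n in ['push_post','pad_top','slide','slide_notch','rail']: print(n,pin(n,'wrist',ci)[:2])
```

```text
31.508427384693896 20.000222325325012 [0.5842587  0.38476182 0.23708532] [-1.09457323  0.68754667  1.23986344] 23.3917
31.768573857491116 19.99983787536621 25.375
push_post [(0.88, [450.6, -109.5, 75.7]), (0.23, [531.8, -86.7, 238.0])]
pad_top [(0.79, [538.6, -85.1, 45.8])]
slide [(0.82, [535.3, -82.4, 233.9]), (0.53, [533.0, -45.1, 241.8])]
slide_notch [(0.7, [761.5, 25.7, 0.0]), (0.69, [531.4, -45.0, 240.2])]
rail [(0.72, [558.7, -149.8, 0.7])]
```

View pics/w3.png

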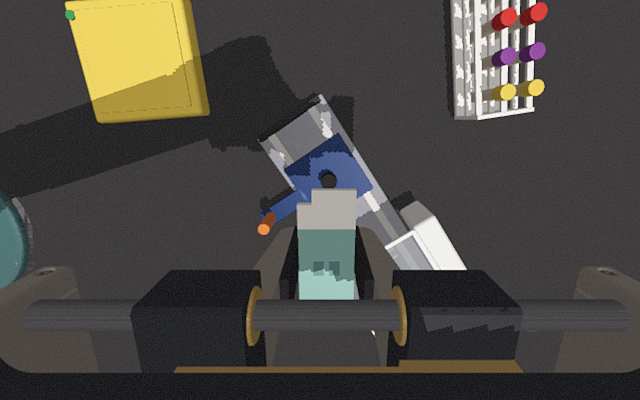

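The slide is held. Its frosted end is at about (327,208) and the notch at (303,195), while the carrier's pad at (328,180) is still at the next station. Next I move to the final pose.

Run:
```python
from plan import *
V=np.array([571.,260.5])
p,r=fin(np.radians(120),-1,V,h=200); robot.movep(p,r)
p,r=fin(np.radians(120),-1,V,h=129); robot.servo_line(p,feed=80,rotation=r)
robot.hold(0.5)
o=robot.observe();print(o['t'],o['tcp_pos'],p,o['grip_width']*92,o['grip_force'])
ci,im=shot('wrist','w4.png')
K=Rn.from_rotvec(o['tcp_rot']).as_matrix(); G=np.array(o['tcp_pos'])
# predicted slide in the wrist picture, nominal grip (tool x = -slide x side for sg=-1)
sy=-K[:,1];sz=-K[:,2];sx=np.cross(sy,sz);O=G+(44-ZG)*sz
print('sx',sx,'O',O)
for q in [(38,4),(38,-16),(30,16),(16,16),(16,-16)]: print(q,proj(ci,O+q[0]*sx+q[1]*sy+5*sz).round(1))
for n in ['slide','slide_notch']: print(n,pin(n,'wrist',ci)[:2])
ci,im=shot('scene')
for n in ['slide','slide_notch','push_post','pad_top','tube_rack','reagent','jar','viewer_top','rail']: print(n,pin(n,'scene',ci)[:3])
q=proj(ci,O).astype(int);cv2.imwrite('pics/s4.png',cv2.resize(im[q[1]-70:q[1]+70,q[0]-200:q[0]+100,::-1],None,fx=2.6,fy=2.6,interpolation=cv2.INTER_CUBIC))
```

```text
28.5083 [566.21747777 268.8192512  117.57782944] [566.17909293 268.85005599 117.50933335] 31.73203659847029 19.99982088804245
sx [-0.38312684  0.66346362  0.64267399] O [571.03649637 260.4700728  129.06992585]
(38, 4) [318.4 186.9]
(38, -16) [355.9 187. ]
(30, 16) [296.4 201.3]
(16, 16) [297.  225.7]
(16, -16) [354.8 225.7]
slide [(0.87, [568.8, 259.7, 130.1])]
slide_notch [(0.66, [550.6, 276.1, 153.1])]
slide [(0.55, [566.4, 258.3, 130.5])]
slide_notch []
push_post [(0.92, [445.0, -105.7, 72.1])]
pad_top [(0.83, [534.5, -82.6, 44.3])]
tube_rack [(0.65, [758.6, 26.3, 0.2])]
reagent [(0.67, [710.7, 282.3, 3.7]), (0.62, [446.9, -108.3, 71.5])]
jar [(0.68, [319.6, -409.8, -3.4])]
viewer_top [(0.8, [368.0, 119.2, 35.2]), (0.78, [377.8, 385.7, 34.6]), (0.56, [570.0, 260.7, 35.5])]
rail [(0.77, [561.2, -150.7, -1.3])]
```

View pics/w4.png

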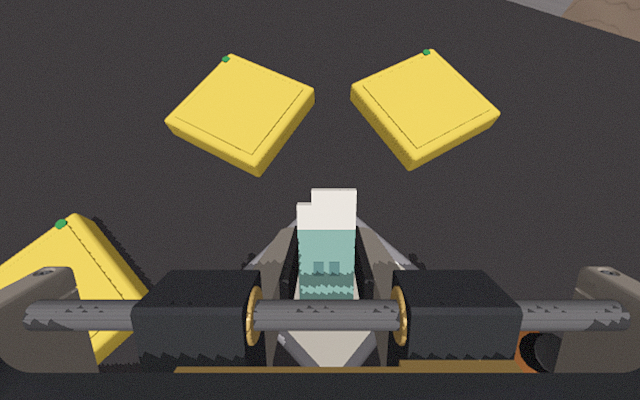

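View pics/s4.png

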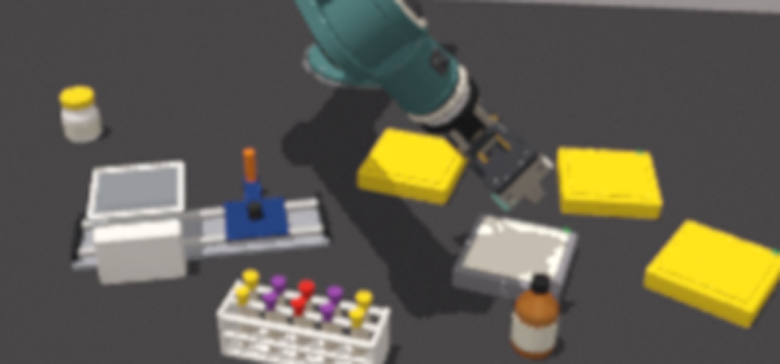

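The slide sits as predicted: top edge at row 188, notch at (304,203), no sideways lean. The carrier, rack, bottle and jar have not moved. I'll check how the slide is pitched in the grip before handing in.

Run:
```python
from plan import *
from scipy.optimize import least_squares
o=robot.observe();ci,im=shot('wrist')
g=im.astype(int)
for c in (300,304,308,335,345): print(c,[tuple(g[r,c]) for r in ((184,186,187,188,189,190) if c>310 else (200,202,203,204,205,206))],'|',[g[r,c,0] for r in range(224,236)])
K=Rn.from_rotvec(o['tcp_rot']).as_matrix();sy=-K[:,1];sz=-K[:,2];sx=np.cross(sy,sz);P0=np.array(o['tcp_pos'])+(46.5-ZG)*sz
for top in (188.,187.5):
  obs=[(38,-2,top),(30,12,203.),(16,-2,229.3)]
  def f(v):
    d,h,b=v; ex=np.cos(b)*sx+np.sin(b)*sz; ez=np.cross(ex,sy)
    return [*(proj(ci,P0+d*sx+h*sz+x*ex+y*sy+2.5*ez)[1]-r for x,y,r in obs),h/1.,d/3.]
  s=least_squares(f,[0,0,0]); print(s.x[:2],np.degrees(s.x[2]),s.fun)
```

```text
300 [(np.int64(64), np.int64(60), np.int64(62)), (np.int64(163), np.int64(156), np.int64(151)), (np.int64(202), np.int64(197), np.int64(191)), (np.int64(197), np.int64(194), np.int64(186)), (np.int64(219), np.int64(215), np.int64(210)), (np.int64(238), np.int64(233), np.int64(227))] | [np.int64(234), np.int64(234), np.int64(234), np.int64(235), np.int64(240), np.int64(215), np.int64(133), np.int64(144), np.int64(147), np.int64(146), np.int64(145), np.int64(147)]
304 [(np.int64(67), np.int64(63), np.int64(65)), (np.int64(158), np.int64(154), np.int64(147)), (np.int64(200), np.int64(196), np.int64(189)), (np.int64(197), np.int64(192), np.int64(186)), (np.int64(222), np.int64(217), np.int64(211)), (np.int64(236), np.int64(232), np.int64(226))] | [np.int64(234), np.int64(233), np.int64(234), np.int64(235), np.int64(240), np.int64(216), np.int64(137), np.int64(146), np.int64(147), np.int64(148), np.int64(150), np.int64(147)]
308 [(np.int64(60), np.int64(58), np.int64(60)), (np.int64(161), np.int64(155), np.int64(150)), (np.int64(199), np.int64(195), np.int64(189)), (np.int64(198), np.int6
[... 736 characters left out ...]
nt64(146), np.int64(146)]
345 [(np.int64(67), np.int64(65), np.int64(64)), (np.int64(64), np.int64(62), np.int64(63)), (np.int64(43), np.int64(38), np.int64(43)), (np.int64(159), np.int64(153), np.int64(148)), (np.int64(198), np.int64(195), np.int64(189)), (np.int64(212), np.int64(207), np.int64(201))] | [np.int64(233), np.int64(234), np.int64(233), np.int64(233), np.int64(239), np.int64(215), np.int64(132), np.int64(142), np.int64(146), np.int64(145), np.int64(148), np.int64(146)]
[-1.99652165  0.37104509] -5.850916126568352 [ 0.91395322  0.28488179 -1.39810173  0.37104509 -0.66550722]
[-1.89450418  0.4224507 ] -5.933224059065088 [ 1.23475143  0.11296984 -1.55288673  0.4224507  -0.63150139]
```

Run:
```python
from plan import *
from scipy.optimize import least_squares
o=robot.observe();ci=viewer.camera_info('wrist')
K=Rn.from_rotvec(o['tcp_rot']).as_matrix();sy=-K[:,1];sz=-K[:,2];sx=np.cross(sy,sz);P0=np.array(o['tcp_pos'])+(46.5-ZG)*sz
obs=[(38,-2,-2.5,187.9),(38,-2,2.5,190.3),(30,12,-2.5,201.8),(30,12,2.5,204.8),(16,-2,2.5,229.7)]
def f(v):
    d,h,b=v; ex=np.cos(b)*sx+np.sin(b)*sz; ez=np.cross(ex,sy)
    return [*(proj(ci,P0+d*sx+h*sz+x*ex+y*sy+w*ez)[1]-r for x,y,w,r in obs),h/1.,d/3.]
s=least_squares(f,[0,0,0]); print(s.x[:2],np.degrees(s.x[2]),np.round(s.fun,2),np.round(f([0,0,0]),2),np.round(f([-2,0,0]),2))
```

```text
[-1.49016684  0.22471074] 2.2020003956146805 [ 0.16  0.28  0.16  0.07 -0.82  0.22 -0.5 ] [-3.06 -3.41 -2.96 -3.5  -4.07  0.    0.  ] [ 0.47  0.23  0.48  0.04 -0.69  0.   -0.67]
```

```bash
python3 -c "
from h import *
print(robot.job_done(), robot.observe()['t'])"
```

```text
the job is handed in; nothing more can be done
the job is handed in; nothing more can be done
```

The job is handed in: the carrier is clicked in at the next station, and the slide is held still about 100 mm above the middle of the lit viewer, frosted end up at about 40 degrees with no sideways lean, and the rack, bottle and jar still in place.

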